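# Hold the scrap bin open and ease its lid down

## Robot

A 6-joint arm with a two-finger parallel gripper is mounted at the origin on the work surface. World frame = base frame: x ahead of the robot, y to its left, z up, the work surface at z = 0. Lengths are in mm, angles in degrees, forces in N, time in s.
With the tool pointing down it reaches from about 300 to 850 mm from the base axis. Payload 4.2 kg.
Tool frame: the origin (TCP) lies midway between the tips of the shut fingers; the grasp point (between the pads) lies 19 mm behind it; z points along the fingers, y is the line along which they close (so a half turn about z gives the same grasp; the last joint's range is limited). The gripper opens to 91 mm and grips with 3 to 60 N. Pads are 32 mm wide; open, the fingers measure 118 mm over their backs; the gripper's body (76 mm by 178 mm) begins 60 mm behind the grasp point.
Start: joints at [-65.088, 18.312, 89.639, -0, 72.044, -1.146], TCP at [252.593, -516.566, 213.976] pointing down, gripper open.
Joint ranges: [-177.97, 177.97], [-48.28, 115.42], [12.27, 149.76], [-77.06, 257.06], [2.81, 150.46], [-146.56, 146.56]. Speed limits (degrees/s): [147.25, 147.25, 180, 180, 180, 180].

## Interface

Orientations are given as [roll, pitch, yaw] about the fixed x, y, z axes, in that order (R = Rz(yaw) Ry(pitch) Rx(roll)).
In Python, from workcell import env gives the robot as it stands.
- The arm moves only by the tool jog_arm, never from a script. Its argument "steps" is one flat list of numbers, 5 for each row, row after row: the closure, from 0 (fully open) to 1 (shut), then the shift along the tool's x, y, z in cm, then the turn about the tool's z in degrees. A call has 1 to 20 rows; each row is the pose to reach, as a shift and turn from the pose commanded when the call began, along the tool's axes at that moment; what a row does not reach only later rows make up. A row lasts 1/10 s, in which the tool goes at most 50 mm and 8.59 degrees, less where a joint would pass 70% of its speed; a pose out of reach is approached as far as the arm can. A call with a gripper value outside its range is refused whole. The fingers move at their own pace and stop on an object; "force" is the grip in N (left out, the last holds). Time passes only in rows, so rows that repeat a pose let the fingers close. It gives the time, the measured TCP pose, the force and the opening at its end, in the units of the state.
- env.state(): the state, without advancing time (a new reading comes with each control period).
- env.grab_frame(name): name is "side" or "top" or "wrist"; returns the picture (400x640x3 uint8, red, green, blue); there is no depth.
- env.camera_params(name): a dict with "fx", "fy", "cx", "cy" (pixels), "R" (3x3) and "t" (3): a world point X has camera coordinates R X + t. Camera axes: x right, y down, z forward; pixel columns grow to the right and rows downward; lengths in mm; the calibration is good to about 2 mm. The wrist camera is an equidistant fisheye: a pixel r from the principal point sees the ray r / f radians off the axis. A picture is of the moment at which its call begins: read the wrist's pose just before it. camera_params takes no time and is no camera call; for the wrist camera it gives the pose at the moment of the call.
- env.job_done(): hands the job in, once; it reports no verdict.
The state is a dict: "time_s": time; "qpos": joint angles; "qvel": joint speeds; "effort": joint torques, N m; "ee_pos": TCP position; "ee_rot": TCP orientation; "force": force on the tool from outside, world axes, zero at the start; "torque": the same for the moment, N m; "gripper_width": finger opening in mm.
Only numpy, scipy, OpenCV 4.12 (cv2) and the standard library are available. Lean on these libraries where they do the work, as an engineer would, in place of code of your own. Each camera call takes 0.05 s, during which the arm holds its last target. There are 200 camera calls.

## Task

Press the pedal of the round scrap bin right down so that its lid stands wide open, and keep it open for at least three seconds while a plate is scraped into it. Then let the pedal up slowly so that the lid comes down under control, never dropping or slamming, until it is shut, and take your hand away. Touch neither lid, leave the oblong bin shut, and let both bins and everything else on the table stay standing where they are; nothing is to be picked up.

Things in the scene. Friction and masses are not known exactly. Their poses are not given: they have to be found in the camera images.
- round_bin: the bin to open: a small loose-standing stainless steel pedal bin, round, 168 mm diameter over the shell (172 mm over the black base ring), rim 240 mm above the table, about 2 kg in all. Origin: centre of its underside, on the table. Its z axis is up; its x axis points from the pedal side to the hinge side, so the pedal sticks out along -x
- round_tread (a point): centre of the top face of the round bin's pedal tread: a flat rubber-topped plate 36 mm deep (bin x) by 52 mm wide (bin y), which sticks out low in front of the bin. At rest this point is 37 mm above the table and 130 mm from the bin's axis, 46 mm clear of the shell; a 20 mm wide arm joins the tread to the bin. Its axes are the pedal's: x and y as the bin's at rest, z up out of the tread
- round_pedal (a joint): angle of the round bin's pedal about its pivot under the middle of the bin, rad: 0 at rest (up), about 0.17 when fully down, where a rubber foot under the tread meets the table; the tread centre has then sunk 22 mm. There is no return spring: the lid's weight alone raises the pedal, and holding it down takes about 5 to 10 N on the tread
- round_hinge (a joint): opening angle of the round bin's lid, rad: 0 shut, about 1.22 wide open. A push rod links it to the pedal: lid angle = 7.2 x pedal angle, so 1 mm of tread travel turns the lid about 0.055 rad. The hinge has hardly any damping: let go, the lid drops at once and slams
- round_lid: the round bin's lid: a shallow stainless dome 174 mm in diameter and 18 mm high, hinged on the side away from the pedal. Origin: centre of its underside (242 mm above the table when shut); its z axis is up when shut
- oblong_bin: the other pedal bin, to be left shut: same make and material, but rectangular, 150 mm deep (x) by 200 mm wide (y), rim at 240 mm, loose-standing. Origin: centre of its underside; its pedal sticks out along its -x, tread centre 121 mm from the middle
- oblong_hinge (a joint): opening angle of the oblong bin's lid, rad, 0 shut
- oblong_lid: the oblong bin's flat lid, 156 x 206 mm, 12 mm thick. Origin: centre of its underside, 242 mm above the table when shut
- plate: white china plate, 170 mm diameter, 22 mm high, loose, standing beside the front of one of the bins. Origin: centre of its underside
- pan: small open stainless food pan, 176 x 108 mm, 65 mm high, loose, beside the other bin. Origin: centre of its underside
- bottle: white detergent bottle, 68 mm diameter, 210 mm high, loose, between and partly behind the bins. Origin: centre of its underside
- ramekin: white china ramekin, 72 mm diameter, 42 mm high, loose, in front of and between the two bins. Origin: centre of its underside

How it is judged:
By the outcome, as a careful person would: the job done as asked, in the order asked, and still so for the second after the job is handed in, with the robot touching nothing.
It also fails if it takes over 64 s, if anything falls off the work surface, if the arm or the gripper's body presses on something with over 40 N, if the wrist force passes 120 N, or if a joint passes its speed limit or range.

## Working session

There is one attempt and no reset: what is moved stays moved. The work goes in short steps, Python scripts to look and compute and a tool call to move; the robot and the scene stay as the last step left them, time stands still between calls to the robot, and variables do not carry over. Pictures are saved under pics/ and viewed, on a budget of 10 in all, crops included, one or two more only if the job needs it, and the job is handed in when it is done.

Besides the shell and the picture viewer there is one more tool, called after ">>>" by a JSON object that holds its "method" and its "body". jog_arm: Moves the arm, as the interface text tells. Its arguments: {"type":"object","properties":{"steps":{"type":"array","items":{"type":"number"}},"force":{"type":"number"}},"required":["steps"]}

```bash
mkdir -p pics; python3 - <<'E'
from workcell import env
import cv2,json
for n in("side","top"):
    cv2.imwrite(f"pics/{n}0.png",env.grab_frame(n)[:,:,::-1])
    p=env.camera_params(n);print(n,p)
print(env.state())
E
```

```text
side {'fx': 451.07263038788875, 'fy': 451.07263038788875, 'cx': 315.6394187157969, 'cy': 207.06590058866922, 'R': array([[ 5.86532193e-01, -8.09925770e-01,  4.82655331e-04],
       [-7.69676925e-01, -5.57570103e-01, -3.10987157e-01],
       [ 2.52145627e-01,  1.82032491e-01, -9.50413992e-01]]), 't': array([-332.89309422,  502.83107733, 1638.38716549])}
top {'fx': 365.47262541074775, 'fy': 365.47262541074775, 'cx': 321.8250257805841, 'cy': 193.0555738543578, 'R': array([[ 0.01086024, -0.99992737, -0.00522507],
       [-0.99832939, -0.01054603, -0.0568085 ],
       [ 0.05674927,  0.00583329, -0.99837142]]), 't': array([  12.76452789,  586.69366073, 1409.70241716])}
{'time_s': 0.1, 'qpos': array([-6.50856074e+01,  1.83502075e+01,  8.96976359e+01, -4.46492035e-04,
        7.20425957e+01, -1.14626558e+00]), 'qvel': array([ 0.04773072, -0.09344355, -0.15722311,  0.07869802, -0.05180601,
       -0.06311085]), 'effort': array([ 5.80852575e-04, -4.13332164e+01, -2.32509434e+01,  7.29283271e-02,
        4.22065007e-02, -6.57252122e-05]), 'ee_pos': array([ 252.4261353 , -516.15514441,  213.19404966]), 'ee_rot': array([-1.79909570e+02, -1.38477465e-03,  2.60607950e+01]), 'force': array([ 0.72553392, -0.682221  , -0.33665721]), 'torque': array([-0.07274241,  0.03942047,  0.03200949]), 'gripper_width': 91.44334338199292}
```

View pics/top0.png

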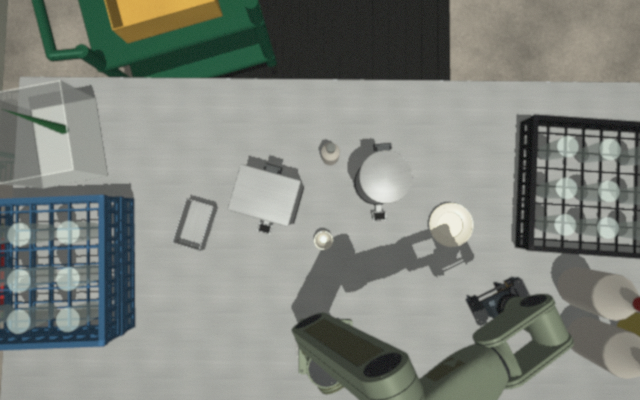

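View pics/side0.png

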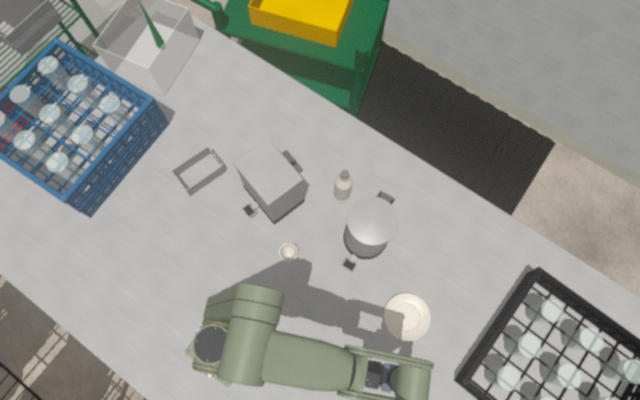

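The top view shows the round bin's lid near (385,176) and its tread near (378,213). The plate is at (451,224) and the ramekin at (323,239). In the side view the tread is near (349,264) and the lid near (371,220). I'll enlarge both to measure them.

```bash
python3 - <<'E'
import cv2,numpy as np
a=cv2.imread("pics/top0.png")[140:230,345:425];b=cv2.imread("pics/side0.png")[190:280,330:410]
c=[cv2.resize(i,None,fx=5,fy=5,interpolation=cv2.INTER_CUBIC) for i in(a,b)]
cv2.imwrite("pics/crop1.png",np.hstack(c))
E
```

```text
(no output)
```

View pics/crop1.png

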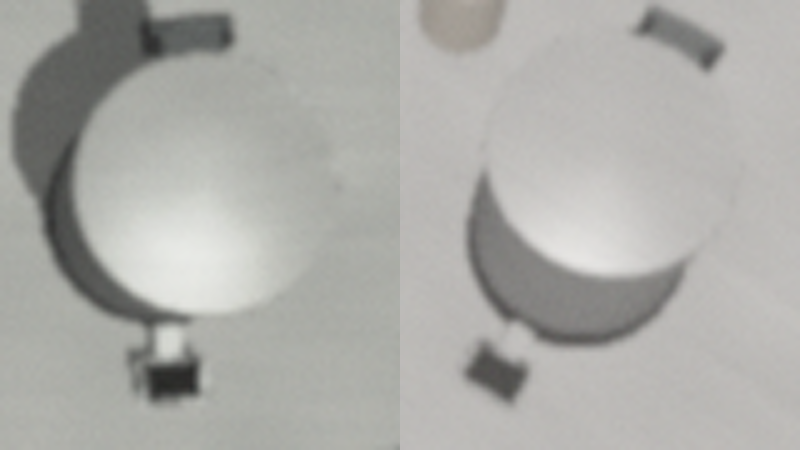

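```bash
cat > h.py <<'E'
import numpy as np
from workcell import env
def ray(n,u,v,z):
    p=env.camera_params(n);R=p["R"];t=p["t"];d=R.T@np.array([(u-p["cx"])/p["fx"],(v-p["cy"])/p["fy"],1]);c=-R.T@t
    return c+d*(z-c[2])/d[2]
E
python3 - <<'E'
from h import *
T=[ray("top",379,215.6,37),ray("side",348.6,264.2,37)]
L=[ray("top",385.8,176.4,246),ray("side",372.4,220.2,246)]
print(T,L)
for t,l in zip(T,L):d=(l-t)[:2];print(np.hypot(*d),np.degrees(np.arctan2(d[1],d[0])))
for n,u,v,z in(("top",451,224,22),("side",408,317,22),("top",323,239,42)):print(ray(n,u,v,z))
E
```

```text
[array([ 501.18710538, -201.02307367,   37.        ]), array([ 503.75067689, -199.02235777,   37.        ])] [array([ 630.42263346, -191.52815673,  246.        ]), array([ 633.5073096, -189.7716012,  246.       ])]
129.58385380013362 4.2019636146225725
130.08597244789118 4.0778959143870726
[ 471.77857863 -481.22348138   22.        ]
[ 473.59400029 -484.82916665   22.        ]
[409.98079959  12.52613313  42.        ]
```

```bash
python3 - <<'E'
from h import *
from scipy.spatial.transform import Rotation as Ro
s=env.state();p=env.camera_params("wrist");c=-p["R"].T@p["t"]
R=Ro.from_euler("xyz",s["ee_rot"],degrees=True).as_matrix()
print("cam in tool",R.T@(c-s["ee_pos"]),"cam z in tool",R.T@p["R"][2])
print("shift cm",R.T@(np.array([494.5,-200.6,120])-s["ee_pos"])/10)
E
```

```text
cam in tool [  80.52053233    0.20245914 -170.37988866] cam z in tool [-2.83276593e-01  6.77337962e-04  9.59038014e-01]
shift cm [ 35.60907075 -17.69758246   9.3482092 ]
```

>>> {"method": "jog_arm", "body": {"steps": [1,0.9,-0.4,0,-5,1,2.5,-1.2,0,-13,1,4.4,-2.2,0,-21,1,6.4,-3.2,0,-29,1,8.4,-4.2,0,-37,1,10.4,-5.2,0,-45,1,12.4,-6.2,0,-53,1,14.4,-7.2,0,-61,1,16.4,-8.2,0,-69,1,18.4,-9.2,0,-77,1,20.4,-10.2,0,-85,1,22.4,-11.2,0,-93,1,24.4,-12.2,0,-101,1,26.4,-13.2,0,-109,1,28.4,-14.2,0,-117,1,30.4,-15.2,0,-125,1,32.2,-16,0,-133,1,33.8,-16.8,0,-141,1,35.0,-17.4,0,-149,1,35.6,-17.7,0,-157], "force": 20}}

```text
time_s: 2.1
ee_pos: [495.0, -200.1, 213.4]
ee_rot: [180.0, -0.0, -176.5]
force: [-0.6, 0.2, 0.5]
gripper_width: 0.5
```

>>> {"method": "jog_arm", "body": {"steps": [1,0,0,0.5,0,1,0,0,1.7,0,1,0,0,3.2,0,1,0,0,4.8,0,1,0,0,6.4,0,1,0,0,8.0,0,1,0,0,9.6,0,1,0,0,11.2,0,1,0,0,12.8,0,1,0,0,14.2,0,1,0,0,15.0,0,1,0,0,15.4,0,1,0,0,15.4,0]}}

```text
time_s: 3.4
ee_pos: [494.2, -201.3, 59.4]
ee_rot: [180.0, -0.1, -177.0]
force: [0.4, 0.3, 1.3]
gripper_width: 0.9
```

```bash
python3 - <<'E'
from h import *
import cv2
s=env.state();print(s["ee_pos"],s["force"])
w=env.grab_frame("wrist")[:,:,::-1]
t=env.grab_frame("top")[150:250,320:440,::-1]
cv2.imwrite("pics/w1.png",np.vstack([w[:,:,:],cv2.resize(t,None,fx=2,fy=2).copy() if 0 else np.zeros((0,640,3),np.uint8)]))
E
```

```text
[ 494.17672367 -201.25751285   59.38225956] [0.36914628 0.33058235 1.27941861]
```

View pics/w1.png

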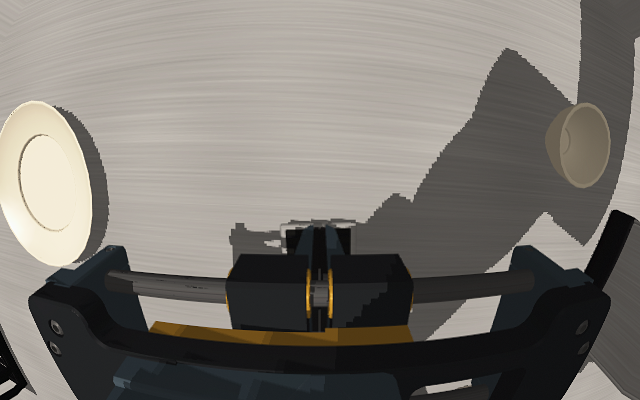

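The wrist view shows the finger tips at about (319,230), centred sideways on the tread, whose front edge runs from (285,227) to (353,227). The plate (45,185) and ramekin (580,145) are clear. I'll check the prediction against this.

```bash
python3 - <<'E'
from h import *
p=env.camera_params("wrist");print({k:p[k] for k in("fx","cx","cy")})
def pr(X):
    c=p["R"]@X+p["t"];th=np.arctan2(np.hypot(*c[:2]),c[2]);d=c[:2]/np.hypot(*c[:2]);return np.round([p["cx"]+p["fx"]*th*d[0],p["cy"]+p["fy"]*th*d[1]],1)
a=np.radians(4.1);ex=np.array([np.cos(a),np.sin(a),0]);ey=np.array([-ex[1],ex[0],0])
C=np.array([502.5,-200,37.])
for i in(-18,18):
    for j in(-26,26):print(i,j,pr(C+i*ex+j*ey))
print(pr(np.array([473,-483,22.])),"tcp",pr(env.state()["ee_pos"]))
E
python3 - <<'E'
import cv2
w=cv2.imread("pics/w1.png")[190:270,220:420];cv2.imwrite("pics/w1c.png",cv2.resize(w,None,fx=4,fy=4,interpolation=cv2.INTER_CUBIC))
E
```

```text
{'fx': 309.70691628693146, 'cx': 319.0246921430247, 'cy': 204.59194476927}
-18 -26 [281.7 222.9]
-18 26 [359.6 221.5]
18 -26 [284.9 270.4]
18 26 [358.2 269.1]
[ 34.3 186.6] tcp [319.5 251.3]
```

View pics/w1c.png

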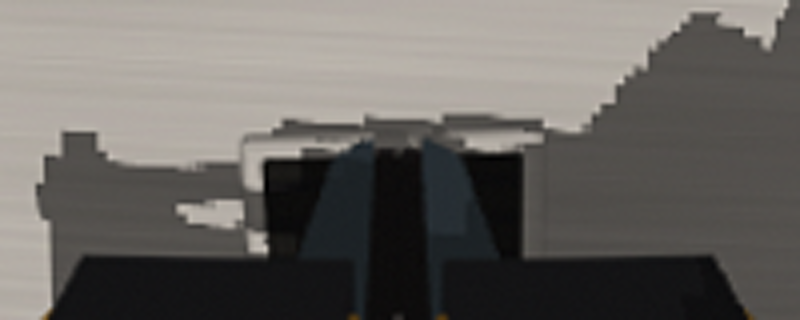

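The seen tread outline matches the prediction to within about 2 mm. I'll lower to just above the tread and begin pressing.

>>> {"method": "jog_arm", "body": {"steps": [1,0,0,0.3,0,1,0,0,0.8,0,1,0,0,1.3,0,1,0,0,1.7,0,1,0,0,2.0,0,1,0,0,2.15,0,1,0,0,2.25,0,1,0,0,2.35,0,1,0,0,2.45,0,1,0,0,2.55,0,1,0,0,2.65,0,1,0,0,2.75,0]}}

```text
time_s: 4.7
ee_pos: [494.7, -201.3, 33.8]
ee_rot: [-180.0, 0.0, -176.9]
force: [-3.2, 1.4, 10.1]
gripper_width: 0.6
```

>>> {"method": "jog_arm", "body": {"steps": [1,0,0,0.1,0,1,0,0,0.2,0,1,0,0,0.3,0,1,0,0,0.4,0,1,0,0,0.5,0,1,0,0,0.6,0,1,0,0,0.7,0,1,0,0,0.8,0,1,0,0,0.9,0,1,0,0,1.0,0,1,0,0,1.1,0,1,0,0,1.2,0,1,0,0,1.3,0,1,0,0,1.4,0,1,0,0,1.5,0,1,0,0,1.6,0,1,0,0,1.65,0,1,0,0,1.7,0]}}

```text
time_s: 6.5
ee_pos: [495.4, -201.3, 15.8]
ee_rot: [-180.0, 0.1, -177.0]
force: [1.2, 2.1, 6.8]
gripper_width: 0.3
```

>>> {"method": "jog_arm", "body": {"steps": [1,0,0,0.05,0,1,0,0,0.1,0,1,0,0,0.15,0,1,0,0,0.15,0]}}

```text
time_s: 6.9
ee_pos: [495.5, -201.3, 15.4]
ee_rot: [-180.0, 0.1, -177.0]
force: [-1.3, 2.3, 12.2]
gripper_width: 0.4
```

>>> {"method": "jog_arm", "body": {"steps": [1,0,0,0.05,0,1,0,0,0.1,0,1,0,0,0.1,0]}}

```text
time_s: 7.2
ee_pos: [495.5, -201.3, 15.1]
ee_rot: [-180.0, 0.1, -176.9]
force: [-1.5, 3.8, 18.8]
gripper_width: 0.2
```

```bash
python3 - <<'E'
from h import *
import cv2
a=env.grab_frame("side")[120:320,250:450,::-1];b=env.grab_frame("top")[110:310,280:480,::-1]
cv2.imwrite("pics/open.png",cv2.resize(np.hstack([a,b]),None,fx=2,fy=2,interpolation=cv2.INTER_CUBIC));print(env.state()["force"])
E
```

```text
[-2.94860955  3.34874557 18.30526709]
```

View pics/open.png

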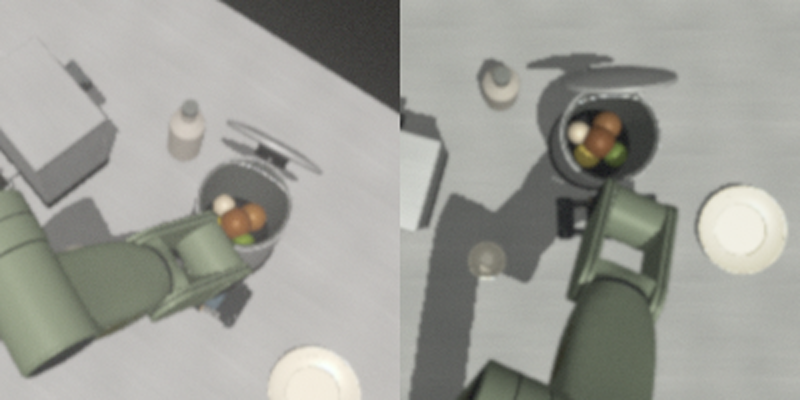

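Both views show the lid standing nearly upright (side crop (270,145), top crop (620,78)). The bin interior is visible, and the oblong bin is shut. I'll hold here for 4 s.

>>> {"method": "jog_arm", "body": {"steps": [1,0,0,0,0,1,0,0,0,0,1,0,0,0,0,1,0,0,0,0,1,0,0,0,0,1,0,0,0,0,1,0,0,0,0,1,0,0,0,0,1,0,0,0,0,1,0,0,0,0,1,0,0,0,0,1,0,0,0,0,1,0,0,0,0,1,0,0,0,0,1,0,0,0,0,1,0,0,0,0,1,0,0,0,0,1,0,0,0,0,1,0,0,0,0,1,0,0,0,0]}}

```text
time_s: 9.3
ee_pos: [495.5, -201.3, 15.2]
ee_rot: [-180.0, 0.1, -177.0]
force: [-3.4, 3.3, 18.5]
gripper_width: 0.7
```

>>> {"method": "jog_arm", "body": {"steps": [1,0,0,0,0,1,0,0,0,0,1,0,0,0,0,1,0,0,0,0,1,0,0,0,0,1,0,0,0,0,1,0,0,0,0,1,0,0,0,0,1,0,0,0,0,1,0,0,0,0,1,0,0,0,0,1,0,0,0,0,1,0,0,0,0,1,0,0,0,0,1,0,0,0,0,1,0,0,0,0,1,0,0,0,0,1,0,0,0,0,1,0,0,0,0,1,0,0,0,0]}}

```text
time_s: 11.3
ee_pos: [495.5, -201.3, 15.1]
ee_rot: [-180.0, 0.1, -176.9]
force: [-2.8, 3.6, 17.8]
gripper_width: 0.6
```

>>> {"method": "jog_arm", "body": {"steps": [1,0,0,-0.03,0,1,0,0,-0.06,0,1,0,0,-0.09,0,1,0,0,-0.12,0,1,0,0,-0.15,0,1,0,0,-0.18,0,1,0,0,-0.21,0,1,0,0,-0.24,0,1,0,0,-0.27,0,1,0,0,-0.3,0,1,0,0,-0.33,0,1,0,0,-0.36,0,1,0,0,-0.39,0,1,0,0,-0.42,0,1,0,0,-0.45,0,1,0,0,-0.48,0,1,0,0,-0.51,0,1,0,0,-0.54,0,1,0,0,-0.57,0,1,0,0,-0.6,0]}}

```text
time_s: 13.3
ee_pos: [494.3, -201.1, 18.9]
ee_rot: [180.0, -0.0, -176.9]
force: [-1.8, -0.9, 3.0]
gripper_width: 0.4
```

>>> {"method": "jog_arm", "body": {"steps": [1,0,0,-0.03,0,1,0,0,-0.06,0,1,0,0,-0.09,0,1,0,0,-0.12,0,1,0,0,-0.15,0,1,0,0,-0.18,0,1,0,0,-0.21,0,1,0,0,-0.24,0,1,0,0,-0.27,0,1,0,0,-0.3,0,1,0,0,-0.33,0,1,0,0,-0.36,0,1,0,0,-0.39,0,1,0,0,-0.42,0,1,0,0,-0.45,0,1,0,0,-0.48,0,1,0,0,-0.51,0,1,0,0,-0.54,0,1,0,0,-0.57,0,1,0,0,-0.6,0]}}

```text
time_s: 15.3
ee_pos: [494.6, -201.2, 25.0]
ee_rot: [-180.0, -0.0, -176.9]
force: [-4.1, 0.4, 4.5]
gripper_width: 0.3
```

>>> {"method": "jog_arm", "body": {"steps": [1,0,0,-0.03,0,1,0,0,-0.06,0,1,0,0,-0.09,0,1,0,0,-0.12,0,1,0,0,-0.15,0,1,0,0,-0.18,0,1,0,0,-0.21,0,1,0,0,-0.24,0,1,0,0,-0.27,0,1,0,0,-0.3,0,1,0,0,-0.33,0,1,0,0,-0.36,0,1,0,0,-0.39,0,1,0,0,-0.42,0,1,0,0,-0.45,0,1,0,0,-0.48,0,1,0,0,-0.51,0,1,0,0,-0.54,0,1,0,0,-0.57,0,1,0,0,-0.6,0]}}

```text
time_s: 17.3
ee_pos: [494.6, -201.2, 31.1]
ee_rot: [-180.0, -0.0, -176.9]
force: [-4.4, 0.1, 6.5]
gripper_width: 0.4
```

>>> {"method": "jog_arm", "body": {"steps": [1,0,0,-0.02,0,1,0,0,-0.04,0,1,0,0,-0.06,0,1,0,0,-0.08,0,1,0,0,-0.1,0,1,0,0,-0.12,0,1,0,0,-0.14,0,1,0,0,-0.16,0,1,0,0,-0.18,0,1,0,0,-0.2,0,1,0,0,-0.22,0,1,0,0,-0.24,0,1,0,0,-0.26,0,1,0,0,-0.28,0,1,0,0,-0.3,0,1,0,0,-0.32,0,1,0,0,-0.34,0,1,0,0,-0.36,0,1,0,0,-0.38,0,1,0,0,-0.4,0]}}

```text
time_s: 19.3
ee_pos: [494.7, -201.2, 35.3]
ee_rot: [-180.0, 0.0, -176.9]
force: [-4.8, 0.1, 6.5]
gripper_width: 0.3
```

>>> {"method": "jog_arm", "body": {"steps": [1,0,0,-0.02,0,1,0,0,-0.04,0,1,0,0,-0.06,0,1,0,0,-0.08,0,1,0,0,-0.1,0,1,0,0,-0.12,0,1,0,0,-0.14,0,1,0,0,-0.16,0,1,0,0,-0.18,0,1,0,0,-0.2,0,1,0,0,-0.22,0,1,0,0,-0.24,0,1,0,0,-0.26,0,1,0,0,-0.28,0,1,0,0,-0.3,0,1,0,0,-0.32,0,1,0,0,-0.34,0,1,0,0,-0.36,0,1,0,0,-0.38,0,1,0,0,-0.4,0]}}

```text
time_s: 21.3
ee_pos: [494.7, -201.2, 39.0]
ee_rot: [-180.0, 0.0, -176.9]
force: [0.2, 0.9, -0.1]
gripper_width: 0.5
```

Contact force is zero at z = 39, so the pedal is up. I'll retract straight up, then back.

>>> {"method": "jog_arm", "body": {"steps": [1,0,0,-0.1,0,1,0,0,-0.3,0,1,0,0,-0.8,0,1,0,0,-1.8,0,1,0,0,-3.2,0,1,0,0,-5,0,1,0,0,-7,0,1,0.3,0,-9,0,1,1,0,-11,0,1,2.3,0,-13,0,1,4,0,-15,0,1,6,0,-16.5,0,1,8,0,-17.5,0,1,10,0,-18,0,1,12,0,-18,0,1,13.5,0,-18,0,1,14.5,0,-18,0,1,15,0,-18,0,1,15,0,-18,0]}}

```text
time_s: 23.2
ee_pos: [344.7, -209.3, 219.1]
ee_rot: [-180.0, 0.0, -177.0]
force: [-0.3, -0.0, -0.1]
gripper_width: 0.4
```

```bash
python3 - <<'E'
from h import *
import cv2
s=env.state();print(s["ee_pos"],s["force"],s["time_s"])
F={n:env.grab_frame(n)[:,:,::-1] for n in("side","top")}
for n in F:
    cv2.imwrite(f"pics/{n}9.png",F[n])
a=F["side"][130:350,210:440];b=F["top"][120:340,220:480];
cv2.imwrite("pics/end.png",cv2.resize(np.hstack([a,b]),(784,352),interpolation=cv2.INTER_CUBIC))
E
```

```text
[ 344.67979739 -209.25438623  219.07309357] [-0.28578915 -0.0367243  -0.10653543] 23.2
```

View pics/end.png

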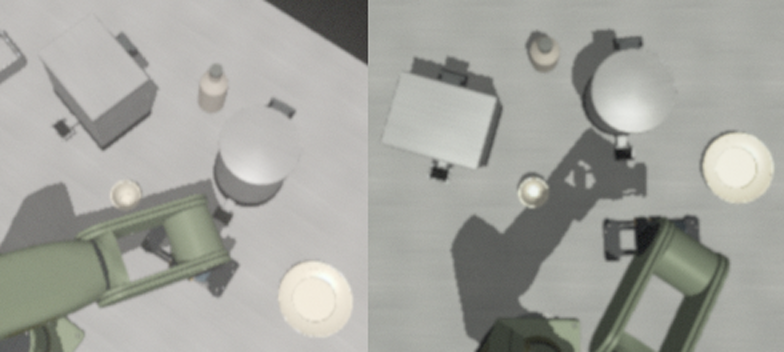

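The round lid is shut at top crop (633,90), with its pedal up at (623,150). The oblong bin, plate, ramekin and bottle stand where they were, and the arm is clear. I'm handing the job in.

```bash
python3 -c "
from workcell import env
print(env.job_done())"
```

```text
the job is handed in; nothing more can be done
None
```

The job is done and handed in at about 23 s of the 64 s allowed.

- **Opening:** I pressed the round bin's pedal down to its stop with the shut fingers. The force on the tool rose to about 19 N there, and the pictures showed the lid standing wide open. I held it for just over 4 s.
- **Closing:** I let the pedal up at 2–3 mm/s over 10 s. The force at the end of each 2 s stretch was 3–6.5 N upward while the pedal was still down. It had dropped to zero by z = 39 mm, which shows the pedal had come fully up.
- **Last checks:** After backing away, the final pictures showed the round lid shut, its pedal up and the oblong bin shut. The bins, plate, ramekin and bottle looked in place by eye. The pan was mostly outside that last crop, but the arm never went near it. The arm was clear, with tool force about 0.
- **What I did not check:** The lid's speed was not watched by camera as it came down. That it came down under control is judged from the steady pedal release and the contact readings. No check failed or disagreed.

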